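Tip two parts crates, find the stamped one, push it into dispatch

ROBOT

A 6-joint arm with a two-finger parallel gripper is mounted at the origin on the work surface. World frame = base frame: x ahead of the robot, y to its left, z up, the work surface at z = 0. Lengths are in m, angles in rad, forces in N, time in s.
With the tool pointing down it reaches from about 0.325 to 0.9 m from the base axis. Payload 6.1 kg.
Tool frame: the origin (TCP) lies midway between the tips of the shut fingers; the grasp point (between the pads) lies 19 mm behind it (arm.hold_point_z is the z of the grasp point in the tool frame, in m); z points along the fingers, y is the line along which they close (so a half turn about z gives the same grasp; the last joint's range is limited). The gripper opens to 85 mm and grips with 20 to 120 N. Pads are 22 mm wide; open, the fingers measure 114 mm over their backs; the gripper's body (76 mm by 85 mm) begins 54 mm behind the grasp point. The pads swing forward as they close: fully open they stand 13 mm farther back than shut.
Start: joints at [1.153, 0.22, 1.526, -0, 1.395, -0.126], TCP at [0.18, 0.599, 0.231] pointing down, gripper open.
Joint ranges: [-2.98, 2.98], [-0.91, 2.08], [0.09, 2.57], [-1.24, 4.39], [0.2, 2.65], [-2.68, 2.68]. Speed limits (rad/s): [2.57, 2.57, 3.01, 3.14, 3.14, 3.14].

INTERFACE

Orientations are given as a unit quaternion [x, y, z, w].
In Python, from station import get_state, optics, finish_job, arm gives the robot as it stands.
- The arm moves only by the tool jog_arm, never from a script. Its argument "increments" is a list of rows, each an object of numbers: "gripper": the opening, from 0 (shut) to 1 (fully open); "x", "y", "z": the shift along the tool's x, y, z in mm; "ax", "ay", "az": the turn, a rotation vector about the tool's x, y, z in rad. A call has 1 to 8 rows; each row shifts and turns the commanded pose from where the row before left it, along the tool's axes as they then stand; what a row does not reach is not made up. A row lasts 1/10 s, in which the tool goes at most 50 mm and 8.59 degrees, less where a joint would pass 70% of its speed; a pose out of reach is approached as far as the arm can. A call with a gripper value outside its range is refused whole. The fingers move at their own pace and stop on an object; "grip_force" is the grip in N (left out, the last holds). Time passes only in rows, so rows that do not move let the fingers close. It gives the time, the measured TCP pose, the force, the opening and the grip force at its end, in the units of the state.
- get_state(): the state, without advancing time (a new reading comes with each control period).
- optics.read_camera(name): name is "scene" or "top" or "wrist"; returns the picture (420x560x3 uint8, red, green, blue); there is no depth.
- optics.camera_model(name): a dict with "fx", "fy", "cx", "cy" (pixels), "distortion" ([k1, k2, p1, p2, k3] as OpenCV has them; the pictures are not rectified), "extrinsics" (4x4, takes a point from camera to world coordinates); the wrist camera has in their place "hand_eye" (4x4, takes a point from camera to tool coordinates, whose origin is the TCP and whose axes are the flange's). Camera axes: x right, y up, looking along -z (the intrinsics and any distortion apply to the point x, -y, -z); pixel columns grow to the right and rows downward; lengths in m; the calibration is good to about 2 mm. A picture is of the moment at which its call begins: read the wrist's pose just before it. camera_model takes no time and is no camera call.
- finish_job(): hands the job in; it is judged then, once.
The state is a dict: "time_s": time; "q": joint angles; "joint_vel": joint speeds; "joint_efforts": joint torques, N m; "ee_pos": TCP position; "orientation": TCP orientation; "ft_force": force on the tool from outside, world axes, zero at the start; "moment": the same for the moment, N m; "width": finger opening in m; "finger_force": force on a finger pad.
Only numpy, scipy, OpenCV 4.12 (cv2) and the standard library are available. Lean on these libraries where they do the work, as an engineer would, in place of code of your own. Each camera call takes 0.05 s, during which the arm holds its last target. There are 200 camera calls.

TASK

One of the two blue crates standing beside the yellow-taped dispatch lane carries a round red inspection stamp underneath. Using only your fingertips, tip both crates over onto their sides, clear of the lane, and look underneath (tipped towards the robot, their undersides face the front camera), then push the stamped one, lying on its side, across the tape until it lies wholly inside the lane. Never pick a crate up, leave the other one lying where it was tipped, and disturb nothing else.

Things in the scene. Friction and masses are not known exactly. Their poses are not given: they have to be found in the camera images.
- crate_left: closed blue parts crate, grey lid fixed on; 100 mm along its x, 120 along its y, 100 tall; 0.3 to 0.55 kg, centre of mass 34 mm above the base: it falls onto its side by itself once tilted past about 54 deg. Rubber feet 4 mm in from the x faces: pushed near its top it tips, not slides. Origin: centre of the underside, z through the lid. A 48 mm window there shows a white card, bare or with the red stamp
- crate_right: closed blue parts crate, grey lid fixed on; 100 mm along its x, 120 along its y, 100 tall; 0.3 to 0.55 kg, centre of mass 34 mm above the base: it falls onto its side by itself once tilted past about 54 deg. Rubber feet 4 mm in from the x faces: pushed near its top it tips, not slides. Origin: centre of the underside, z through the lid. A 48 mm window there shows a white card, bare or with the red stamp
- crate_left_mid (a point): centre of crate_left, 50 mm from each x face, lid and underside, 60 mm from its y faces
- crate_right_mid (a point): centre of crate_right, 50 mm from each x face, lid and underside, 60 mm from its y faces
- lane: dispatch lane: flat area of the white bench between two 20 mm wide yellow tapes that run along its x axis, away from the robot; 200 mm between the tapes, 540 mm long, closed by a cross tape at the far end. Nothing raised. Origin on the bench in the middle of the lane, x along it away from the robot, y across it
- sent_crate: crate sent earlier: same make, already lying on its side in the far end of the lane with its red stamp turned away from the robot; origin on the bench under its middle; 100 x 120 x 100 mm
- marker: marker pen, white with red cap, lying, 130 mm long, 17 mm thick, beyond the right-hand crate, across the view of the robot; origin under its middle, x along it
- adapter: white plastic adapter box, 95 x 60 x 24 mm, right rear; origin under its middle
- solvent: clear bottle with red cap, 54 mm thick, 125 mm tall, left rear; origin at the centre of its foot
- driver: screwdriver with yellow handle, 170 mm long, lying at the left; origin on the surface under it, x along it
- flux: small amber jar with black lid, 44 mm thick, 40 mm tall, beyond the left-hand crate beside the lane; origin at the centre of its foot

How it is judged:
On the way:
1. both crates have been tipped and lie on their sides, both still outside the lane (angle between crate_left's own z axis and vertical between 1.4 and 1.75 rad and angle between crate_right's own z axis and vertical between 1.4 and 1.75 rad and (y of crate_left_mid in the frame of lane above 0.16 m or y of crate_left_mid in the frame of lane below -0.16 m) and (y of crate_right_mid in the frame of lane above 0.16 m or y of crate_right_mid in the frame of lane below -0.16 m)), for 0.2 s.
At the end, for the whole second after the job is handed in: the crate with the red stamp lies still on its side wholly between the tapes (centre within 22 mm of the lane's centre line, 35 mm if square to it; within 220 mm of its origin along it); the other lies still on its side over 160 mm from that line, its origin within 140 mm of its start (((distance between card_pass_c0 and crate_left_mid below 0.07 m and ((y of crate_left_mid in the frame of lane between -0.022 and 0.022 m or (y of crate_left_mid in the frame of lane between -0.028 and 0.028 m and angle between the z axis of crate_left and the x axis of lane, either way round below 0.3 rad) or (y of crate_left_mid in the frame of lane between -0.035 and 0.035 m and angle between the z axis of crate_left and the x axis of lane, either way round below 0.1 rad) or (y of crate_left_mid in the frame of lane between -0.032 and 0.032 m and angle between the z axis of crate_left and the y axis of lane, either way round below 0.3 rad)) and x of crate_left_mid in the frame of lane between -0.22 and 0.22 m) and angle between crate_left's own z axis and vertical between 1.4 and 1.75 rad and linear speed of each of crate_left, crate_right below 0.02 m/s and angular speed of each of crate_left, crate_right below 0.15 rad/s and (y of crate_right_mid in the frame of lane above 0.16 m or y of crate_right_mid in the frame of lane below -0.16 m) and angle between crate_right's own z axis and vertical between 1.4 and 1.75 rad and distance of crate_right from where it was at the start of the episode below 0.14 m) or (distance between card_pass_c0 and crate_right_mid below 0.07 m and ((y of crate_right_mid in the frame of lane between -0.022 and 0.022 m or (y of crate_right_mid in the frame of lane between -0.028 and 0.028 m and angle between the z axis of crate_right and the x axis of lane, either way round below 0.3 rad) or (y of crate_right_mid in the frame of lane between -0.035 and 0.035 m and angle between the z axis of crate_right and the x axis of lane, either way round below 0.1 rad) or (y of crate_right_mid in the frame of lane between -0.032 and 0.032 m and angle between the z axis of crate_right and the y axis of lane, either way round below 0.3 rad)) and x of crate_right_mid in the frame of lane between -0.22 and 0.22 m) and angle between crate_right's own z axis and vertical between 1.4 and 1.75 rad and linear speed of each of crate_right, crate_left below 0.02 m/s and angular speed of each of crate_right, crate_left below 0.15 rad/s and (y of crate_left_mid in the frame of lane above 0.16 m or y of crate_left_mid in the frame of lane below -0.16 m) and angle between crate_left's own z axis and vertical between 1.4 and 1.75 rad and distance of crate_left from where it was at the start of the episode below 0.14 m))); the robot touches nothing.
It fails at once if a crate is lifted off the bench instead of being tipped or pushed on it ((height (world z) of crate_left_mid above 0.103 m or (angle between crate_left's own z axis and vertical below 0.12 rad and height (world z) of crate_left_mid above 0.07 m) or (angle between crate_left's own z axis and vertical between 1.45 and 1.69 rad and height (world z) of crate_left_mid above 0.086 m)) or (height (world z) of crate_right_mid above 0.103 m or (angle between crate_right's own z axis and vertical below 0.12 rad and height (world z) of crate_right_mid above 0.07 m) or (angle between crate_right's own z axis and vertical between 1.45 and 1.69 rad and height (world z) of crate_right_mid above 0.086 m))).
It fails at once if the unstamped crate is pushed into the lane ((not (distance between card_pass_c0 and crate_left_mid below 0.07 m) and y of crate_left_mid in the frame of lane between -0.08 and 0.08 m and x of crate_left_mid in the frame of lane above -0.3 m) or (not (distance between card_pass_c0 and crate_right_mid below 0.07 m) and y of crate_right_mid in the frame of lane between -0.08 and 0.08 m and x of crate_right_mid in the frame of lane above -0.3 m)).
It fails at once if a crate is turned upside down (angle between any of crate_left, crate_right's own z axis and vertical above 2.2 rad).
It fails at once if another thing on the bench is moved by over 20 mm (distance of any of sent_crate, marker, adapter, solvent, driver, flux from where it was at the start of the episode above 0.02 m).
It also fails if it takes over 72 s, if anything falls off the work surface, if the arm or the gripper's body presses on something with over 40 N, if the wrist force passes 120 N, or if a joint passes its speed limit or range.

## Working session

There is one attempt and no reset: what is moved stays moved. The work goes in short steps, Python scripts to look and compute and a tool call to move; the robot and the scene stay as the last step left them, time stands still between calls to the robot, and variables do not carry over. Pictures are saved under pics/ and viewed, at most 10 in all, crops included, and the job is handed in when it is done.

Besides the shell and the picture viewer there is one more tool, called after "Request:" in YAML: its name, and indented under it one key for each argument. jog_arm: Moves the arm, as the interface text tells. Its arguments: {"type":"object","properties":{"increments":{"type":"array","items":{"type":"object","properties":{"gripper":{"type":"number"},"x":{"type":"number"},"y":{"type":"number"},"z":{"type":"number"},"ax":{"type":"number"},"ay":{"type":"number"},"az":{"type":"number"}}}},"grip_force":{"type":"number"}},"required":["increments"]}

```bash
mkdir -p pics; ls; python3 - <<'E'
from station import get_state, optics
import cv2,numpy as np
print(get_state())
for n in ("scene","top","wrist"):
    im=optics.read_camera(n); np.save(f"pics/{n}0.npy",im); cv2.imwrite(f"pics/{n}0.png",im[...,::-1]); m=optics.camera_model(n); print(n,{k:np.round(v,4).tolist() for k,v in m.items()})
E
```

```text
pics
{'time_s': 0.0, 'q': array([ 1.15287325e+00,  2.21236380e-01,  1.52759876e+00, -7.30651282e-06,
        1.39468642e+00, -1.26081854e-01]), 'joint_vel': array([ 0.00056131,  0.00093577,  0.00124885,  0.0004198 , -0.00015449,
       -0.00109517]), 'joint_efforts': array([-1.27446783e-03, -4.96906543e+01, -3.89388299e+01, -1.98281177e-04,
        1.11564554e-02,  7.96576842e-06]), 'ee_pos': array([0.17957416, 0.59802545, 0.23019942]), 'orientation': array([ 1.45402616e-01,  9.89372098e-01, -9.29960797e-04, -2.55646793e-04]), 'ft_force': array([ 0.27675757,  0.52114846, -0.65087355]), 'moment': array([-0.02278334, -0.02241376, -0.00497574]), 'finger_force': 0.0, 'width': 0.0854593769777207}
scene {'fx': 433.2949, 'fy': 433.2949, 'cx': 276.1, 'cy': 211.0538, 'distortion': [-0.0955, 0.0, 0.0, 0.0, 0.0], 'extrinsics': [[-0.5388, -0.4399, 0.7185, 1.5752], [0.8424, -0.2873, 0.4558, 0.6098], [0.0059, 0.8509, 0.5254, 0.7739], [0.0, 0.0, 0.0, 1.0]]}
top {'fx': 430.9455, 'fy': 430.9455, 'cx': 274.3052, 'cy': 204.4872, 'distortion': [0.0417, 0.0, 0.0, 0.0, 0.0], 'extrinsics': [[-0.0256, 0.9908, -0.1333, 0.4954], [-0.9994, -0.0287, -0.0216, 0.0021], [-0.0252, 0.1326, 0.9908, 1.1401], [0.0, 0.0, 0.0, 1.0]]}
wrist {'fx': 332.3269, 'fy': 332.3269, 'cx': 281.301, 'cy': 212.204, 'distortion': [-0.0723, 0.0, 0.0, 0.0, 0.0], 'hand_eye': [[0.0004, 0.9643, 0.2646, 0.067], [1.0, -0.0001, -0.0011, -0.0005], [-0.001, 0.2646, -0.9643, -0.1422], [0.0, 0.0, 0.0, 1.0]]}
```

View pics/top0.png

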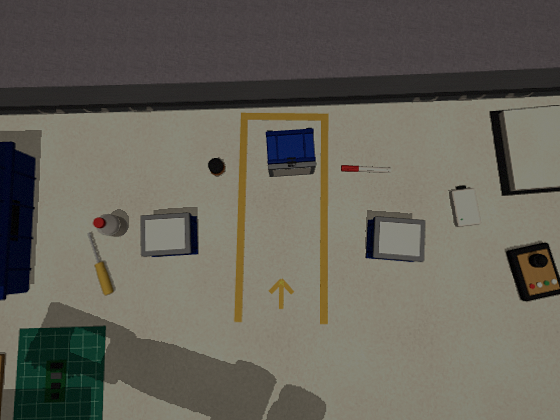

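View pics/scene0.png

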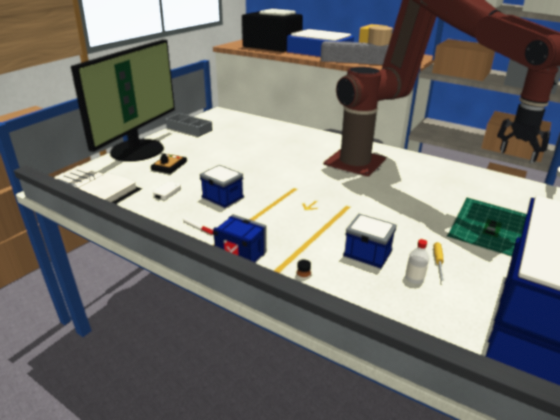

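```bash
cat > h.py <<'E'
from station import get_state, optics
import cv2,numpy as np
def ray(n,uv,z):
    m=optics.camera_model(n);K=np.array([[m['fx'],0,m['cx']],[0,m['fy'],m['cy']],[0,0,1]])
    p=cv2.undistortPoints(np.float64(uv).reshape(-1,1,2),K,np.float64(m['distortion'])).reshape(-1,2)
    E=np.array(m['extrinsics']); d=np.c_[p[:,0],-p[:,1],-np.ones(len(p))]@E[:3,:3].T; o=E[:3,3]
    return o+d*((z-o[2])/d[:,2])[:,None]
def rects(im,mask,n,z,amin=150):
    out=[]
    for c in cv2.findContours(mask.astype(np.uint8),cv2.RETR_EXTERNAL,cv2.CHAIN_APPROX_NONE)[0]:
        if cv2.contourArea(c)<amin: continue
        w=ray(n,c.reshape(-1,2),z)[:,:2].astype(np.float32)
        r=cv2.minAreaRect(w*1000); out.append((c.reshape(-1,2).mean(0).round(),np.round(r[0],1),np.round(r[1],1),round(r[2],1)))
    return out
E
python3 - <<'E'
from h import *
im=np.load('pics/top0.npy'); hsv=cv2.cvtColor(im,cv2.COLOR_RGB2HSV); H,S,V=[hsv[...,i].astype(int) for i in range(3)]
print('tape');[print(r) for r in rects(im,(H>15)&(H<32)&(S>150)&(V>100),'top',0,80)]
for (u,v) in ((165,234),(398,239)):
    print(im[v-30:v+31:3,u].tolist()[:8]); 
    # grey lid = nonblue, cool grey ; limit window
    b=(im[...,2].astype(int)>=im[...,0].astype(int)+0)
    w=np.zeros(b.shape,bool); w[v-32:v+32,u-38:u+38]=1
    print(w.sum(),(b&w).sum());[print(r) for r in rects(im,b&w&(V>80)&(S<90),'top',.1)];[print('blue',r) for r in rects(im,(H>100)&(H<130)&(S>150)&w,'top',0,30)]
print('blue');[print(r) for r in rects(im,(H>100)&(H<130)&(S>150),'top',.1)]
print('objs',ray('top',[(216,166),(365,169),(108,223),(100,265),(281,290)],0).round(3).tolist())
c=[im[200:275,130:205],im[200:275,360:435]]
cv2.imwrite('pics/c.png',cv2.resize(np.hstack(c),None,fx=5,fy=5,interpolation=0)[...,::-1])
E
```

```text
tape
(array([281., 292.]), array([415.8,  16.7]), array([54.2, 57.5]), 43.0)
(array([103., 278.]), array([467.1, 481.6]), array([84.7, 17.8]), 20.1)
(array([540., 273.]), array([ 458.3, -637.8]), array([99.2, 74.4]), 11.7)
(array([283., 204.]), array([622.5,   6.7]), array([238.5, 557.9]), 87.5)
[[135, 129, 114], [136, 135, 120], [88, 83, 73], [91, 87, 75], [75, 75, 71], [138, 138, 127], [135, 134, 125], [136, 136, 126]]
4864 362
blue (array([193., 235.]), array([576.3, 243.4]), array([101.4,  18.5]), 0.1)
[[136, 135, 120], [84, 79, 68], [88, 83, 72], [63, 62, 61], [75, 74, 71], [138, 137, 127], [135, 134, 125], [136, 136, 126]]
4864 334
blue (array([370., 239.]), array([ 554.3, -221.9]), array([ 25.7, 107.3]), 89.5)
blue
(array([370., 239.]), array([ 549.1, -202.3]), array([23.4, 97.9]), 89.5)
(array([193., 235.]), array([569.2, 222.2]), array([92.5, 16.9]), 0.1)
(array([ 14., 220.]), array([622.3, 649.8]), array([383.2,  82.7]), 3.1)
(array([290., 146.]), array([781. , -17.9]), array([ 83.4, 115.3]), 2.6)
objs [[0.758, 0.182, 0.0], [0.738, -0.219, 0.0], [0.612, 0.471, 0.0], [0.502, 0.489, 0.0], [0.424, 0.015, 0.0]]
```

View pics/c.png

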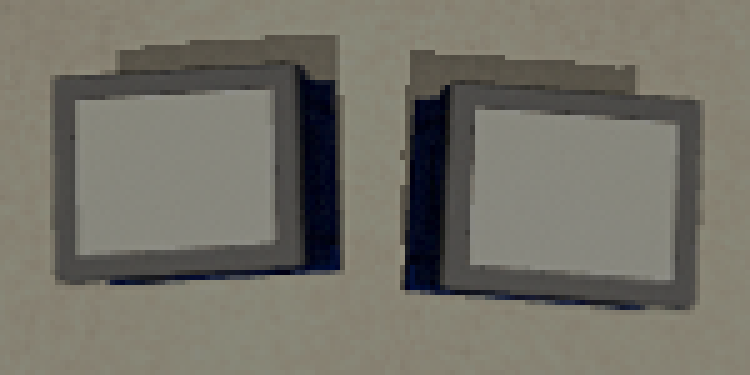

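```bash
python3 - <<'E'
from h import *
for o,c in (((130,200),[(52,76),(302,65),(303,270),(56,283)]),((360,200),[(70,85),(327,100),(320,307),(67,290)])):
    uv=np.array(o)+np.array(c)/5-.5
    w=ray('top',uv,.1)[:,:2]; e1=w[0]-w[1]; e2=w[3]-w[2]; f=w[0]-w[3]
    print(w.round(4).tolist(),'c',w.mean(0).round(4),'yaw(y-axis)',[np.degrees(np.arctan2(-e[0],e[1])).round(1) for e in(e1,e2)],'yawx',np.degrees(np.arctan2(f[1],f[0])).round(1),np.degrees(np.arctan2((w[1]-w[2])[1],(w[1]-w[2])[0])).round(1))
t=ray('top',[(238.5,320),(245,116),(324,322),(324.5,116)],0)[:,:2];print(t.round(4).tolist())
from scipy.spatial.transform import Rotation as R
s=get_state();print(R.from_quat(s['orientation']).as_matrix().round(3))
E
```

```text
[[0.6197, 0.3529], [0.6215, 0.231], [0.5222, 0.2303], [0.5194, 0.3492]] c [0.5707 0.2909] yaw(y-axis) [np.float64(0.9), np.float64(1.4)] yawx 2.1 0.4
[[0.5992, -0.2133], [0.5886, -0.3345], [0.4908, -0.324], [0.5014, -0.2063]] c [ 0.545  -0.2695] yaw(y-axis) [np.float64(-5.0), np.float64(-5.2)] yawx -4.1 -6.1
[[0.3514, 0.1268], [0.896, 0.101], [0.3416, -0.0925], [0.8885, -0.1164]]
[[-0.958  0.288 -0.001]
 [ 0.288  0.958 -0.001]
 [ 0.    -0.001 -1.   ]]
```

Request:
jog_arm:
  increments:
    - {"az": -0.105, "gripper": 0.6}
    - {"az": -0.105}
    - {"az": -0.105}
    - {"x": -36, "y": -24}
    - {"x": -36, "y": -24}
    - {"x": -36, "y": -24}
    - {"x": -36, "y": -24}
    - {"x": -36, "y": -24}

```text
invalid input
```

```bash
cat >> h.py <<'E'
from scipy.spatial.transform import Rotation as R
def to(p,yaw=None):
    s=get_state(); M=R.from_quat(s['orientation']).as_matrix()
    print('t',round(s['time_s'],2),'p',s['ee_pos'].round(4),'yaw',np.degrees(np.arctan2(-M[0,1],M[1,1])).round(1),'F',s['ft_force'].round(1),'w',s['width'].round(4),'toolz',M[:,2].round(3))
    print('move tool mm',((np.array(p)-s['ee_pos'])@M*1000).round(1))
E
python3 -c "
from h import *
to([.655,.291,.2])"
```

```text
Traceback (most recent call last):
  File "h.py", line 18, in to
    print('t',round(s['time_s'],2),'p',s['ee_pos'].round(4),'yaw',np.degrees(np.arctan2(-M[0,1],M[1,1])).round(1),'F',s['ft_force'].round(1),'w',s['width'].round(4),'toolz',M[:,2].round(3))
                                                                                                                                                 ^^^^^^^^^^^^^^^^
AttributeError: 'float' object has no attribute 'round'
```

Request:
jog_arm:
  increments:
    - {"x": 0, "y": 0, "z": 0, "ax": 0, "ay": 0, "az": -0.105, "gripper": 0.6}
    - {"x": 0, "y": 0, "z": 0, "ax": 0, "ay": 0, "az": -0.105, "gripper": 0.6}
    - {"x": 0, "y": 0, "z": 0, "ax": 0, "ay": 0, "az": -0.105, "gripper": 0.6}
    - {"x": -36, "y": -24, "z": 0, "ax": 0, "ay": 0, "az": 0, "gripper": 0.6}
    - {"x": -36, "y": -24, "z": 0, "ax": 0, "ay": 0, "az": 0, "gripper": 0.6}
    - {"x": -36, "y": -24, "z": 0, "ax": 0, "ay": 0, "az": 0, "gripper": 0.6}
    - {"x": -36, "y": -24, "z": 0, "ax": 0, "ay": 0, "az": 0, "gripper": 0.6}
    - {"x": -36, "y": -24, "z": 0, "ax": 0, "ay": 0, "az": 0, "gripper": 0.6}

```text
time_s: 0.95
ee_pos: [0.3636, 0.4816, 0.231]
orientation: [-0.012, 1.0, -0.0, -0.0]
ft_force: [0.6, 0.6, -0.9]
width: 0.0512
finger_force: 0.0
```

```bash
sed -i "s/s\['width'\].round(4)/round(float(s['width']),4)/" h.py
python3 -c "
from h import *
to([.655,.291,.2])"
```

```text
t 0.95 p [0.3636 0.4816 0.231 ] yaw 1.3 F [ 0.6  0.6 -0.9] w 0.0512 toolz [-0. -0. -1.]
move tool mm [-286.8 -197.4   31. ]
```

Request:
jog_arm:
  increments:
    - {"x": -36, "y": -25, "z": 0, "gripper": 0.6}
    - {"x": -36, "y": -25, "z": 0, "gripper": 0.6}
    - {"x": -36, "y": -25, "z": 0, "gripper": 0.6}
    - {"x": -36, "y": -25, "z": 0, "gripper": 0.6}
    - {"x": -36, "y": -25, "z": 0, "gripper": 0.6}
    - {"x": -36, "y": -25, "z": 0, "gripper": 0.6}
    - {"x": -36, "y": -25, "z": 0, "gripper": 0.6}
    - {"x": -35, "y": -22, "z": 0, "gripper": 0.6}

```text
invalid input
```

```bash
python3 -c "
from h import *
to([.655,.291,.083])"
```

```text
t 0.95 p [0.3636 0.4816 0.231 ] yaw 1.3 F [ 0.6  0.6 -0.9] w 0.0512 toolz [-0. -0. -1.]
move tool mm [-286.9 -197.4  148. ]
```

All keys are needed.

Request:
jog_arm:
  increments:
    - {"x": -36, "y": -25, "z": 0, "ax": 0, "ay": 0, "az": 0, "gripper": 0.6}
    - {"x": -36, "y": -25, "z": 0, "ax": 0, "ay": 0, "az": 0, "gripper": 0.6}
    - {"x": -36, "y": -25, "z": 0, "ax": 0, "ay": 0, "az": 0, "gripper": 0.6}
    - {"x": -36, "y": -25, "z": 0, "ax": 0, "ay": 0, "az": 0, "gripper": 0.6}
    - {"x": -36, "y": -25, "z": 0, "ax": 0, "ay": 0, "az": 0, "gripper": 0.6}
    - {"x": -36, "y": -25, "z": 0, "ax": 0, "ay": 0, "az": 0, "gripper": 0.6}
    - {"x": -36, "y": -25, "z": 0, "ax": 0, "ay": 0, "az": 0, "gripper": 0.6}
    - {"x": -35, "y": -22, "z": 0, "ax": 0, "ay": 0, "az": 0, "gripper": 0.6}

```text
time_s: 1.75
ee_pos: [0.6553, 0.2909, 0.2308]
orientation: [-0.011, 1.0, -0.0, -0.0]
ft_force: [0.8, 0.4, 0.7]
width: 0.0511
finger_force: 0.0
```

```bash
python3 -c "
from h import *
to([.655,.291,.080])"
```

```text
t 1.75 p [0.6553 0.2909 0.2308] yaw 1.3 F [0.8 0.4 0.7] w 0.0511 toolz [-0.001 -0.    -1.   ]
move tool mm [2.000e-01 1.000e-01 1.508e+02]
```

Request:
jog_arm:
  increments:
    - {"x": 0, "y": 0, "z": 40, "ax": 0, "ay": 0, "az": 0, "gripper": 0.6}
    - {"x": 0, "y": 0, "z": 40, "ax": 0, "ay": 0, "az": 0, "gripper": 0.6}
    - {"x": 0, "y": 0, "z": 40, "ax": 0, "ay": 0, "az": 0, "gripper": 0.6}
    - {"x": 0, "y": 0, "z": 32, "ax": 0, "ay": 0, "az": 0, "gripper": 0.6}
    - {"x": 5, "y": 0, "z": 0, "ax": 0, "ay": 0, "az": 0, "gripper": 0.6}
    - {"x": 8, "y": 0, "z": 0, "ax": 0, "ay": 0, "az": 0, "gripper": 0.6}
    - {"x": 8, "y": 0, "z": 0, "ax": 0, "ay": 0, "az": 0, "gripper": 0.6}
    - {"x": 8, "y": 0, "z": 0, "ax": 0, "ay": 0, "az": 0, "gripper": 0.6}

```text
time_s: 2.55
ee_pos: [0.629, 0.2926, 0.0846]
orientation: [-0.012, 1.0, 0.001, 0.006]
ft_force: [8.7, -2.0, 7.5]
width: 0.051
finger_force: 4.6
```

```bash
python3 -c "
from h import *
to([.56,.291,.1])"
```

```text
t 2.55 p [0.629  0.2926 0.0846] yaw 1.4 F [ 8.7 -2.   7.5] w 0.051 toolz [ 0.011  0.002 -1.   ]
move tool mm [ 68.8   0.1 -16.2]
```

Request:
jog_arm:
  increments:
    - {"x": 9, "y": 0, "z": -2, "ax": 0, "ay": 0, "az": 0, "gripper": 0.6}
    - {"x": 10, "y": 0, "z": -3, "ax": 0, "ay": 0, "az": 0, "gripper": 0.6}
    - {"x": 10, "y": 0, "z": -3, "ax": 0, "ay": 0, "az": 0, "gripper": 0.6}
    - {"x": 10, "y": 0, "z": -3, "ax": 0, "ay": 0, "az": 0, "gripper": 0.6}
    - {"x": 10, "y": 0, "z": -3, "ax": 0, "ay": 0, "az": 0, "gripper": 0.6}
    - {"x": 10, "y": 0, "z": -3, "ax": 0, "ay": 0, "az": 0, "gripper": 0.6}
    - {"x": 8, "y": 0, "z": -3, "ax": 0, "ay": 0, "az": 0, "gripper": 0.6}
    - {"x": 8, "y": 0, "z": -3, "ax": 0, "ay": 0, "az": 0, "gripper": 0.6}

```text
time_s: 3.35
ee_pos: [0.5581, 0.2912, 0.1136]
orientation: [-0.012, 1.0, 0.002, 0.011]
ft_force: [5.7, -5.5, 20.9]
width: 0.0513
finger_force: 8.8
```

```bash
python3 -c "
from h import *
to([.56,.291,.1])
cv2.imwrite('pics/t1.png',cv2.resize(np.hstack([optics.read_camera('scene')[180:300,300:450],optics.read_camera('top')[190:310,110:260]]),None,fx=2.5,fy=2.5)[...,::-1])"
```

```text
t 3.35 p [0.5581 0.2912 0.1136] yaw 1.4 F [ 5.7 -5.5 20.9] w 0.0513 toolz [ 0.021  0.004 -1.   ]
move tool mm [-1.6 -0.3 13.7]
```

View pics/t1.png

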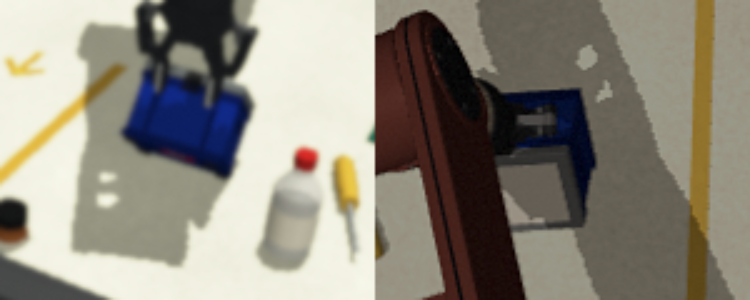

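The scene crop shows the left crate tilted about 45° with the fingers behind it; a red hint appears on its underside at crop (180,155). I continue pushing it.

Request:
jog_arm:
  increments:
    - {"x": 9, "y": 0, "z": -4, "ax": 0, "ay": 0, "az": 0, "gripper": 0.6}
    - {"x": 9, "y": 0, "z": -4, "ax": 0, "ay": 0, "az": 0, "gripper": 0.6}
    - {"x": 9, "y": 0, "z": -4, "ax": 0, "ay": 0, "az": 0, "gripper": 0.6}
    - {"x": 9, "y": 0, "z": -4, "ax": 0, "ay": 0, "az": 0, "gripper": 0.6}
    - {"x": 8, "y": 0, "z": -4, "ax": 0, "ay": 0, "az": 0, "gripper": 0.6}
    - {"x": 0, "y": 0, "z": 0, "ax": 0, "ay": 0, "az": 0, "gripper": 0.6}

```text
time_s: 4.05
ee_pos: [0.505, 0.2893, 0.1228]
orientation: [-0.012, 1.0, 0.0, 0.0]
ft_force: [-0.8, 0.4, -0.8]
width: 0.0509
finger_force: 0.0
```

```bash
python3 -c "
from h import *
to([.56,.291,.23])
cv2.imwrite('pics/t2.png',cv2.resize(np.hstack([optics.read_camera('scene')[180:300,300:450],optics.read_camera('top')[190:310,110:260]]),None,fx=2.5,fy=2.5)[...,::-1])"
```

```text
t 4.05 p [0.505  0.2893 0.1228] yaw 1.4 F [-0.8  0.4 -0.8] w 0.0509 toolz [ 0.  0. -1.]
move tool mm [ -55.     0.4 -107.2]
```

View pics/t2.png

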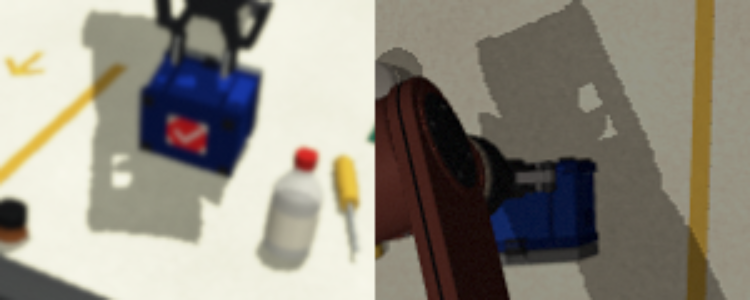

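The left crate lies on its side with a red tick stamp showing at crop (188,133). Next I tip the right crate.

Request:
jog_arm:
  increments:
    - {"x": 0, "y": 0, "z": -40, "ax": 0, "ay": 0, "az": 0, "gripper": 0.6}
    - {"x": 0, "y": 0, "z": -40, "ax": 0, "ay": 0, "az": 0, "gripper": 0.6}
    - {"x": 0, "y": 0, "z": -27, "ax": 0, "ay": 0, "az": 0.11, "gripper": 0.6}
    - {"x": -12, "y": -39, "z": 0, "ax": 0, "ay": 0, "az": 0, "gripper": 0.6}
    - {"x": -12, "y": -39, "z": 0, "ax": 0, "ay": 0, "az": 0, "gripper": 0.6}
    - {"x": -12, "y": -39, "z": 0, "ax": 0, "ay": 0, "az": 0, "gripper": 0.6}
    - {"x": -12, "y": -39, "z": 0, "ax": 0, "ay": 0, "az": 0, "gripper": 0.6}
    - {"x": -12, "y": -39, "z": 0, "ax": 0, "ay": 0, "az": 0, "gripper": 0.6}

```text
time_s: 4.95
ee_pos: [0.5493, 0.0879, 0.2289]
orientation: [0.043, 0.999, -0.0, -0.0]
ft_force: [0.3, 0.1, 0.2]
width: 0.0515
finger_force: 0.0
```

Request:
jog_arm:
  increments:
    - {"x": -12, "y": -39, "z": 0, "ax": 0, "ay": 0, "az": 0, "gripper": 0.6}
    - {"x": -12, "y": -39, "z": 0, "ax": 0, "ay": 0, "az": 0, "gripper": 0.6}
    - {"x": -12, "y": -39, "z": 0, "ax": 0, "ay": 0, "az": 0, "gripper": 0.6}
    - {"x": -12, "y": -39, "z": 0, "ax": 0, "ay": 0, "az": 0, "gripper": 0.6}
    - {"x": -12, "y": -39, "z": 0, "ax": 0, "ay": 0, "az": 0, "gripper": 0.6}
    - {"x": -12, "y": -39, "z": 0, "ax": 0, "ay": 0, "az": 0, "gripper": 0.6}
    - {"x": -12, "y": -39, "z": 0, "ax": 0, "ay": 0, "az": 0, "gripper": 0.6}

```text
time_s: 5.65
ee_pos: [0.6091, -0.1917, 0.2286]
orientation: [0.044, 0.999, 0.0, -0.0]
ft_force: [0.5, 0.6, 0.1]
width: 0.051
finger_force: 0.0
```

```bash
python3 -c "
from h import *
to([.632,-.277,.077])"
```

```text
t 5.65 p [ 0.6091 -0.1917  0.2286] yaw -5.0 F [0.5 0.6 0.1] w 0.051 toolz [-0.001  0.    -1.   ]
move tool mm [-30.3 -83.1 151.6]
```

Request:
jog_arm:
  increments:
    - {"x": -15, "y": -42, "z": 0, "ax": 0, "ay": 0, "az": 0, "gripper": 0.6}
    - {"x": -15, "y": -41, "z": 0, "ax": 0, "ay": 0, "az": 0, "gripper": 0.6}
    - {"x": 0, "y": 0, "z": 40, "ax": 0, "ay": 0, "az": 0, "gripper": 0.6}
    - {"x": 0, "y": 0, "z": 40, "ax": 0, "ay": 0, "az": 0, "gripper": 0.6}
    - {"x": 0, "y": 0, "z": 40, "ax": 0, "ay": 0, "az": 0, "gripper": 0.6}
    - {"x": 0, "y": 0, "z": 32, "ax": 0, "ay": 0, "az": 0, "gripper": 0.6}
    - {"x": 10, "y": 0, "z": 0, "ax": 0, "ay": 0, "az": 0, "gripper": 0.6}
    - {"x": 10, "y": 0, "z": 0, "ax": 0, "ay": 0, "az": 0, "gripper": 0.6}

```text
time_s: 6.45
ee_pos: [0.6106, -0.273, 0.0763]
orientation: [0.043, 0.999, 0.001, -0.001]
ft_force: [0.2, -0.0, 0.3]
width: 0.051
finger_force: 0.0
```

Request:
jog_arm:
  increments:
    - {"x": 10, "y": 0, "z": -1, "ax": 0, "ay": 0, "az": 0, "gripper": 0.6}
    - {"x": 10, "y": 0, "z": -3, "ax": 0, "ay": 0, "az": 0, "gripper": 0.6}
    - {"x": 10, "y": 0, "z": -3, "ax": 0, "ay": 0, "az": 0, "gripper": 0.6}
    - {"x": 10, "y": 0, "z": -3, "ax": 0, "ay": 0, "az": 0, "gripper": 0.6}
    - {"x": 10, "y": 0, "z": -3, "ax": 0, "ay": 0, "az": 0, "gripper": 0.6}
    - {"x": 10, "y": 0, "z": -3, "ax": 0, "ay": 0, "az": 0, "gripper": 0.6}
    - {"x": 9, "y": 0, "z": -4, "ax": 0, "ay": 0, "az": 0, "gripper": 0.6}
    - {"x": 9, "y": 0, "z": -4, "ax": 0, "ay": 0, "az": 0, "gripper": 0.6}

```text
time_s: 7.25
ee_pos: [0.5416, -0.269, 0.1125]
orientation: [0.044, 0.999, -0.004, 0.01]
ft_force: [6.7, 3.6, 19.0]
width: 0.0511
finger_force: 8.2
```

Request:
jog_arm:
  increments:
    - {"x": 9, "y": 0, "z": -4, "ax": 0, "ay": 0, "az": 0, "gripper": 0.6}
    - {"x": 9, "y": 0, "z": -4, "ax": 0, "ay": 0, "az": 0, "gripper": 0.6}
    - {"x": 9, "y": 0, "z": -4, "ax": 0, "ay": 0, "az": 0, "gripper": 0.6}
    - {"x": 9, "y": 0, "z": -4, "ax": 0, "ay": 0, "az": 0, "gripper": 0.6}
    - {"x": 0, "y": 0, "z": 0, "ax": 0, "ay": 0, "az": 0, "gripper": 0.6}
    - {"x": 0, "y": 0, "z": 0, "ax": 0, "ay": 0, "az": 0, "gripper": 0.6}

```text
time_s: 7.85
ee_pos: [0.498, -0.2636, 0.1177]
orientation: [0.044, 0.999, -0.0, 0.0]
ft_force: [-0.2, -0.1, 2.1]
width: 0.0513
finger_force: 1.0
```

```bash
python3 -c "
from h import *
to([.632,-.277,.23])
cv2.imwrite('pics/t3.png',cv2.resize(np.hstack([optics.read_camera('scene')[130:280,150:300],optics.read_camera('top')[190:340,320:470]]),None,fx=2.5,fy=2.5)[...,::-1])"
```

```text
t 7.85 p [ 0.498  -0.2636  0.1177] yaw -5.0 F [-0.2 -0.1  2.1] w 0.0513 toolz [ 0.001 -0.001 -1.   ]
move tool mm [-134.8   -1.7 -112.2]
```

View pics/t3.png

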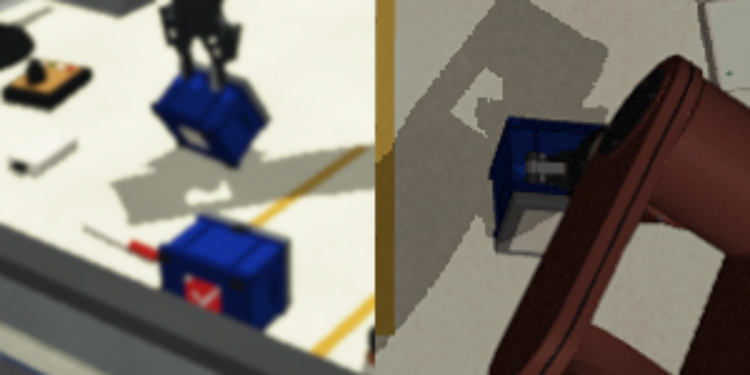

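The right crate is still mid-tilt and its card is bare (pale at crop (190,135)), so the left crate is the stamped one. I push the right crate the rest of the way.

Request:
jog_arm:
  increments:
    - {"x": 9, "y": 0, "z": -4, "ax": 0, "ay": 0, "az": 0, "gripper": 0.6}
    - {"x": 9, "y": 0, "z": -4, "ax": 0, "ay": 0, "az": 0, "gripper": 0.6}
    - {"x": 7, "y": 0, "z": -4, "ax": 0, "ay": 0, "az": 0, "gripper": 0.6}
    - {"x": 0, "y": 0, "z": -10, "ax": 0, "ay": 0, "az": 0, "gripper": 0.6}
    - {"x": 0, "y": 0, "z": -40, "ax": 0, "ay": 0, "az": -0.03, "gripper": 0.6}
    - {"x": 0, "y": 0, "z": -40, "ax": 0, "ay": 0, "az": 0, "gripper": 0.6}
    - {"x": 0, "y": 48, "z": 0, "ax": 0, "ay": 0, "az": 0, "gripper": 0.6}
    - {"x": 0, "y": 48, "z": 0, "ax": 0, "ay": 0, "az": 0, "gripper": 0.6}

```text
time_s: 8.75
ee_pos: [0.4797, -0.1658, 0.2222]
orientation: [0.03, 1.0, -0.001, 0.002]
ft_force: [0.5, -0.1, -1.0]
width: 0.0517
finger_force: 0.0
```

Request:
jog_arm:
  increments:
    - {"x": 0, "y": 48, "z": 0, "ax": 0, "ay": 0, "az": 0, "gripper": 0.6}
    - {"x": 0, "y": 48, "z": 0, "ax": 0, "ay": 0, "az": 0, "gripper": 0.6}
    - {"x": 0, "y": 48, "z": 0, "ax": 0, "ay": 0, "az": 0, "gripper": 0.6}

```text
time_s: 9.05
ee_pos: [0.4869, -0.0198, 0.2204]
orientation: [0.029, 1.0, -0.0, 0.001]
ft_force: [2.0, -0.1, -0.3]
width: 0.0513
finger_force: 0.0
```

```bash
python3 - <<'E'
from h import *
to([.48,.42,.21])
im=optics.read_camera('top');np.save('pics/t4.npy',im)
hsv=cv2.cvtColor(im,cv2.COLOR_RGB2HSV); H,S,V=[hsv[...,i].astype(int) for i in range(3)]
[print(r) for r in rects(im,(H>100)&(H<130)&(S>120),'top',.1)]
cv2.imwrite('pics/t4.png',im[...,::-1])
E
```

```text
t 9.05 p [ 0.4869 -0.0198  0.2204] yaw -3.3 F [ 2.  -0.1 -0.3] w 0.0513 toolz [ 0.002 -0.    -1.   ]
move tool mm [ 32.1 438.7  10.3]
(array([394., 279.]), array([ 450.7, -252.4]), array([133.2,  82.4]), 84.5)
(array([169., 274.]), array([475.9, 279.7]), array([ 82.8, 134.7]), 2.1)
(array([ 14., 220.]), array([622.3, 649.8]), array([383.2,  82.7]), 3.1)
(array([290., 146.]), array([781.3, -17.6]), array([ 83.2, 115.5]), 2.4)
```

View pics/t4.png

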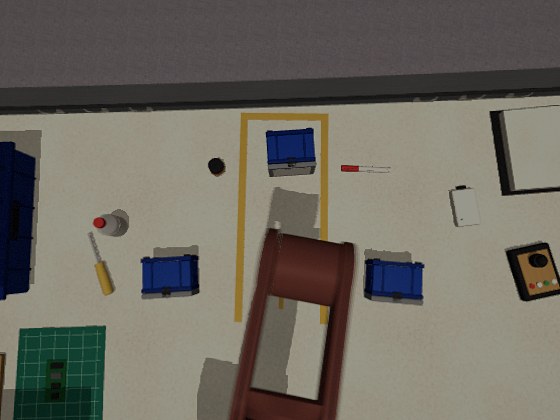

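Both crates lie flat on their sides, left at about (170,275) px and right at (394,279) px, and everything else looks unmoved. Next I turn the tool and go round to the outer side of the left crate.

Request:
jog_arm:
  increments:
    - {"x": 0, "y": 0, "z": 0, "ax": 0, "ay": 0, "az": 0.149, "gripper": 0.6}
    - {"x": 0, "y": 0, "z": 0, "ax": 0, "ay": 0, "az": 0.149, "gripper": 0.6}
    - {"x": 0, "y": 0, "z": 0, "ax": 0, "ay": 0, "az": 0.149, "gripper": 0.6}
    - {"x": 0, "y": 0, "z": 0, "ax": 0, "ay": 0, "az": 0.149, "gripper": 0.6}
    - {"x": 0, "y": 0, "z": 0, "ax": 0, "ay": 0, "az": 0.149, "gripper": 0.6}
    - {"x": 0, "y": 0, "z": 0, "ax": 0, "ay": 0, "az": 0.149, "gripper": 0.6}
    - {"x": 0, "y": 0, "z": 0, "ax": 0, "ay": 0, "az": 0.149, "gripper": 0.6}
    - {"x": 0, "y": 0, "z": 0, "ax": 0, "ay": 0, "az": 0.149, "gripper": 0.6}

```text
time_s: 9.9
ee_pos: [0.487, -0.0218, 0.2201]
orientation: [0.587, 0.81, 0.0, 0.0]
ft_force: [1.0, 0.2, -0.3]
width: 0.051
finger_force: 0.0
```

Request:
jog_arm:
  increments:
    - {"x": 0, "y": 0, "z": 0, "ax": 0, "ay": 0, "az": 0.149, "gripper": 0.6}
    - {"x": 0, "y": 0, "z": 0, "ax": 0, "ay": 0, "az": 0.146, "gripper": 0.6}
    - {"x": 40, "y": 0, "z": 0, "ax": 0, "ay": 0, "az": 0, "gripper": 0.6}
    - {"x": 40, "y": 0, "z": 0, "ax": 0, "ay": 0, "az": 0, "gripper": 0.6}
    - {"x": 40, "y": 0, "z": 0, "ax": 0, "ay": 0, "az": 0, "gripper": 0.6}
    - {"x": 40, "y": 0, "z": 0, "ax": 0, "ay": 0, "az": 0, "gripper": 0.6}
    - {"x": 40, "y": 0, "z": 0, "ax": 0, "ay": 0, "az": 0, "gripper": 0.6}
    - {"x": 40, "y": 0, "z": 0, "ax": 0, "ay": 0, "az": 0, "gripper": 0.6}

```text
time_s: 10.7
ee_pos: [0.4804, 0.2198, 0.2203]
orientation: [0.698, 0.717, 0.001, 0.0]
ft_force: [0.4, -0.7, 0.2]
width: 0.0513
finger_force: 0.0
```

```bash
python3 -c "
from h import *
to([.48,.39,.20]);print(get_state()['q'])
print(ray('top',[(95,240),(92,234),(104,292),(111,292),(98,266)],0.01).round(3))
im=np.load('pics/t4.npy')[245:305,130:210];cv2.imwrite('pics/c2.png',cv2.resize(im,None,fx=8,fy=8,interpolation=0)[...,::-1])"
```

```text
t 10.7 p [0.4804 0.2198 0.2203] yaw -88.5 F [ 0.4 -0.7  0.2] w 0.0513 toolz [ 0.001  0.    -1.   ]
move tool mm [170.1   4.1  20.3]
[ 2.79812988e-01 -4.18272917e-03  1.79092491e+00 -1.72963080e-05
  1.35355203e+00  2.52926394e-01]
[[0.567 0.5   0.01 ]
 [0.583 0.508 0.01 ]
 [0.432 0.472 0.01 ]
 [0.432 0.454 0.01 ]
 [0.499 0.49  0.01 ]]
```

View pics/c2.png

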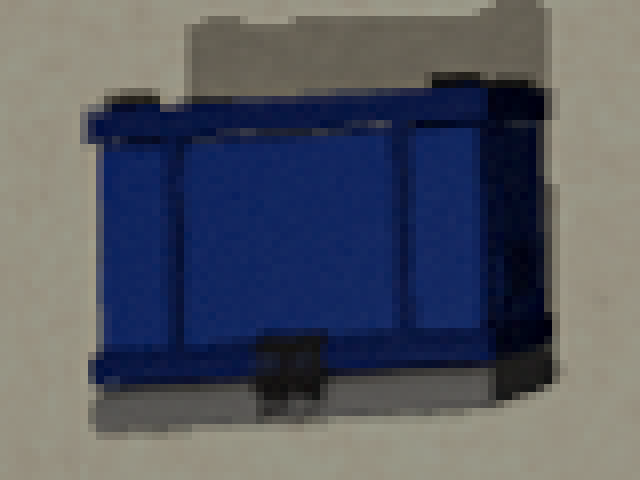

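The crop shows the lying left crate's top face with corners at about (85,105), (487,90), (495,360) and (92,385). The grey lid faces the robot.

```bash
python3 -c "
from h import *
w=ray('top',np.array([130,245])+np.array([(84,105),(487,90),(495,360),(92,385)])/8-.5,.1);print(w.round(4),w.mean(0))"
```

```text
[[0.5158 0.3509 0.1   ]
 [0.5168 0.2297 0.1   ]
 [0.4371 0.2271 0.1   ]
 [0.4332 0.3468 0.1   ]] [0.47574157 0.288606   0.1       ]
```

Request:
jog_arm:
  increments:
    - {"x": 45, "y": 0, "z": 0, "ax": 0, "ay": 0, "az": 0, "gripper": 0.6}
    - {"x": 45, "y": 0, "z": 0, "ax": 0, "ay": 0, "az": 0, "gripper": 0.6}
    - {"x": 45, "y": 0, "z": 0, "ax": 0, "ay": 0, "az": 0, "gripper": 0.6}
    - {"x": 45, "y": 3, "z": 0, "ax": 0, "ay": 0, "az": 0, "gripper": 0.6}
    - {"x": 0, "y": 0, "z": 0, "ax": 0, "ay": -0.14, "az": 0, "gripper": 0.6}
    - {"x": 0, "y": 0, "z": 0, "ax": 0, "ay": -0.14, "az": 0, "gripper": 0.6}
    - {"x": 0, "y": 0, "z": 0, "ax": 0, "ay": -0.12, "az": 0, "gripper": 0.6}

```text
time_s: 11.4
ee_pos: [0.4789, 0.3993, 0.221]
orientation: [0.683, 0.702, -0.139, 0.145]
ft_force: [-0.4, 0.2, -0.3]
width: 0.0513
finger_force: 0.0
```

```bash
python3 -c "
from h import *
to([.484,.40,.022])
s=get_state(); M=R.from_quat(s['orientation']).as_matrix();print((np.array([0,-.1,0])@M*1000).round(1), (np.array([0.1,0,0])@M*1000).round(1))"
```

```text
t 11.4 p [0.4789 0.3993 0.221 ] yaw -88.4 F [-0.4  0.2 -0.3] w 0.0513 toolz [ 0.013 -0.393 -0.92 ]
move tool mm [ 78.7   4.6 182.7]
[-91.9  -2.7  39.3] [ -2.4 100.    1.3]
```

Request:
jog_arm:
  increments:
    - {"x": 15, "y": 1, "z": 37, "ax": 0, "ay": 0, "az": 0, "gripper": 0.6}
    - {"x": 16, "y": 0, "z": 37, "ax": 0, "ay": 0, "az": 0, "gripper": 0.6}
    - {"x": 16, "y": 1, "z": 37, "ax": 0, "ay": 0, "az": 0, "gripper": 0.6}
    - {"x": 16, "y": 0, "z": 36, "ax": 0, "ay": 0, "az": 0, "gripper": 0.6}
    - {"x": 16, "y": 1, "z": 36, "ax": 0, "ay": 0, "az": 0, "gripper": 0.6}
    - {"x": -9, "y": 0, "z": 4, "ax": 0, "ay": 0, "az": 0, "gripper": 0.6}
    - {"x": -9, "y": 0, "z": 4, "ax": 0, "ay": 0, "az": 0, "gripper": 0.6}
    - {"x": -9, "y": 0, "z": 4, "ax": 0, "ay": 0, "az": 0, "gripper": 0.6}

```text
time_s: 12.2
ee_pos: [0.4841, 0.3705, 0.0225]
orientation: [0.684, 0.702, -0.137, 0.143]
ft_force: [0.8, 0.8, 0.9]
width: 0.0514
finger_force: 0.0
```

```bash
python3 -c "
from h import *
to([.484,.17,.024])"
```

```text
t 12.2 p [0.4841 0.3705 0.0225] yaw -88.5 F [0.8 0.8 0.9] w 0.0514 toolz [ 0.014 -0.387 -0.922]
move tool mm [-185.4   -5.5   76.2]
```

Request:
jog_arm:
  increments:
    - {"x": -7, "y": -0.2, "z": 2.9, "ax": 0, "ay": 0, "az": 0, "gripper": 0.6}
    - {"x": -9.2, "y": -0.3, "z": 3.9, "ax": 0, "ay": 0, "az": 0, "gripper": 0.6}
    - {"x": -9.2, "y": -0.3, "z": 3.9, "ax": 0, "ay": 0, "az": 0, "gripper": 0.6}
    - {"x": -9.2, "y": -0.3, "z": 3.9, "ax": 0, "ay": 0, "az": 0, "gripper": 0.6}
    - {"x": -9.2, "y": -0.3, "z": 3.9, "ax": 0, "ay": 0, "az": 0, "gripper": 0.6}
    - {"x": -9.2, "y": -0.3, "z": 3.9, "ax": 0, "ay": 0, "az": 0, "gripper": 0.6}
    - {"x": -9.2, "y": -0.3, "z": 3.9, "ax": 0, "ay": 0, "az": 0, "gripper": 0.6}
    - {"x": -9.2, "y": -0.3, "z": 3.9, "ax": 0, "ay": 0, "az": 0, "gripper": 0.6}

```text
time_s: 13.0
ee_pos: [0.4819, 0.292, 0.0193]
orientation: [0.684, 0.702, -0.139, 0.142]
ft_force: [-0.2, 4.6, 4.6]
width: 0.0511
finger_force: 2.5
```

```bash
python3 - <<'E'
from h import *
to([.484,.10,.024])
im=optics.read_camera('top')
hsv=cv2.cvtColor(im,cv2.COLOR_RGB2HSV); H,S,V=[hsv[...,i].astype(int) for i in range(3)]
[print(r) for r in rects(im,(H>100)&(H<130)&(S>120),'top',.1)]
cv2.imwrite('pics/t5.png',np.hstack([im[180:380,60:420],optics.read_camera('scene')[150:350,200:500]])[...,::-1])
E
```

```text
t 13.0 p [0.4819 0.292  0.0193] yaw -88.5 F [-0.2  4.6  4.6] w 0.0511 toolz [ 0.01  -0.389 -0.921]
move tool mm [-178.7   -3.1   70.5]
(array([394., 279.]), array([ 451.2, -252. ]), array([133.2,  83.2]), 83.8)
(array([195., 274.]), array([473.6, 218.7]), array([ 82.2, 132.5]), 1.4)
(array([ 14., 219.]), array([622.3, 649.8]), array([383.2,  82.7]), 3.1)
(array([290., 146.]), array([781.3, -17.6]), array([ 83.2, 115.5]), 2.4)
```

View pics/t5.png

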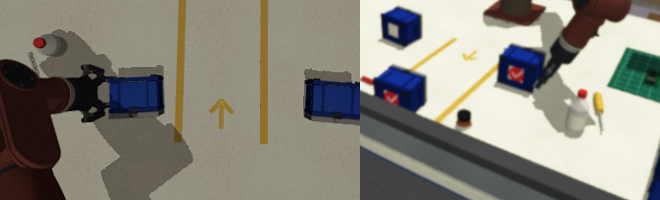

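Request:
jog_arm:
  increments:
    - {"x": -9.3, "y": 0, "z": 3.6, "ax": 0, "ay": 0, "az": 0, "gripper": 0.6}
    - {"x": -9.3, "y": 0, "z": 3.6, "ax": 0, "ay": 0, "az": 0, "gripper": 0.6}
    - {"x": -9.3, "y": 0, "z": 3.6, "ax": 0, "ay": 0, "az": 0, "gripper": 0.6}
    - {"x": -9.3, "y": 0, "z": 3.6, "ax": 0, "ay": 0, "az": 0, "gripper": 0.6}
    - {"x": -9.3, "y": 0, "z": 3.6, "ax": 0, "ay": 0, "az": 0, "gripper": 0.6}
    - {"x": -9.3, "y": 0, "z": 3.6, "ax": 0, "ay": 0, "az": 0, "gripper": 0.6}
    - {"x": -9.3, "y": 0, "z": 3.6, "ax": 0, "ay": 0, "az": 0, "gripper": 0.6}
    - {"x": -9.3, "y": 0, "z": 3.6, "ax": 0, "ay": 0, "az": 0, "gripper": 0.6}

```text
time_s: 13.9
ee_pos: [0.4843, 0.2123, 0.022]
orientation: [0.684, 0.702, -0.139, 0.142]
ft_force: [-0.2, 0.8, -1.1]
width: 0.0514
finger_force: 0.8
```

```bash
cat > m.py <<'E'
from h import *
to([.484,.076,.024])
im=optics.read_camera('top')
hsv=cv2.cvtColor(im,cv2.COLOR_RGB2HSV); H,S,V=[hsv[...,i].astype(int) for i in range(3)]
[print(r) for r in rects(im,(H>100)&(H<130)&(S>120),'top',.1)]
E
python3 m.py
```

```text
t 13.9 p [0.4843 0.2123 0.022 ] yaw -88.5 F [-0.2  0.8 -1.1] w 0.0514 toolz [ 0.011 -0.389 -0.921]
move tool mm [-126.3   -3.9   51.2]
(array([394., 279.]), array([ 451.3, -252. ]), array([133.2,  83. ]), 83.8)
(array([226., 271.]), array([476.5, 143.8]), array([ 82.7, 127.4]), 2.0)
(array([ 14., 220.]), array([622.3, 649.8]), array([383.2,  82.7]), 3.1)
(array([290., 146.]), array([781.2, -17.6]), array([ 83.6, 115.4]), 2.2)
```

Request:
jog_arm:
  increments:
    - {"x": -9.3, "y": -0.3, "z": 3.7, "ax": 0, "ay": 0, "az": 0, "gripper": 0.6}
    - {"x": -9.3, "y": -0.3, "z": 3.7, "ax": 0, "ay": 0, "az": 0, "gripper": 0.6}
    - {"x": -9.3, "y": -0.3, "z": 3.7, "ax": 0, "ay": 0, "az": 0, "gripper": 0.6}
    - {"x": -9.3, "y": -0.3, "z": 3.7, "ax": 0, "ay": 0, "az": 0, "gripper": 0.6}
    - {"x": -9.3, "y": -0.3, "z": 3.7, "ax": 0, "ay": 0, "az": 0, "gripper": 0.6}
    - {"x": -9.3, "y": -0.3, "z": 3.7, "ax": 0, "ay": 0, "az": 0, "gripper": 0.6}
    - {"x": -9.3, "y": -0.3, "z": 3.7, "ax": 0, "ay": 0, "az": 0, "gripper": 0.6}
    - {"x": -9.3, "y": -0.3, "z": 3.7, "ax": 0, "ay": 0, "az": 0, "gripper": 0.6}

```text
time_s: 14.75
ee_pos: [0.4839, 0.1322, 0.0236]
orientation: [0.684, 0.702, -0.139, 0.142]
ft_force: [0.6, 0.9, -1.0]
width: 0.0513
finger_force: 0.8
```

Request:
jog_arm:
  increments:
    - {"x": -9.3, "y": -0.3, "z": 3.7, "ax": 0, "ay": 0, "az": 0, "gripper": 0.6}
    - {"x": -9.3, "y": -0.3, "z": 3.7, "ax": 0, "ay": 0, "az": 0, "gripper": 0.6}
    - {"x": -9.3, "y": -0.3, "z": 3.7, "ax": 0, "ay": 0, "az": 0, "gripper": 0.6}
    - {"x": -9.3, "y": -0.3, "z": 3.7, "ax": 0, "ay": 0, "az": 0, "gripper": 0.6}
    - {"x": 0, "y": 0, "z": 0, "ax": 0, "ay": 0, "az": 0, "gripper": 0.6}

```text
time_s: 15.25
ee_pos: [0.4837, 0.0915, 0.0246]
orientation: [0.684, 0.702, -0.139, 0.142]
ft_force: [0.8, -0.3, 0.6]
width: 0.0515
finger_force: 0.0
```

```bash
python3 m.py
```

```text
t 15.25 p [0.4837 0.0915 0.0246] yaw -88.5 F [ 0.8 -0.3  0.6] w 0.0515 toolz [ 0.01  -0.39  -0.921]
move tool mm [-14.   -0.1   6.6]
(array([394., 279.]), array([ 450.7, -252.4]), array([133.2,  82.4]), 84.5)
(array([277., 271.]), array([476.9,  22.5]), array([ 82.7, 116.2]), 1.6)
(array([ 14., 220.]), array([622.3, 649.8]), array([383.2,  82.7]), 3.1)
(array([290., 146.]), array([781.3, -17.6]), array([ 83.4, 115.4]), 2.2)
```

Request:
jog_arm:
  increments:
    - {"x": -4.2, "y": 0, "z": 1.7, "ax": 0, "ay": 0, "az": 0, "gripper": 0.6}
    - {"x": -4.2, "y": 0, "z": 1.7, "ax": 0, "ay": 0, "az": 0, "gripper": 0.6}
    - {"x": -2, "y": 0, "z": 0.8, "ax": 0, "ay": 0, "az": 0, "gripper": 0.6}
    - {"x": 10, "y": 0, "z": -4, "ax": 0, "ay": 0, "az": 0, "gripper": 0.6}
    - {"x": 30, "y": 0, "z": -12, "ax": 0, "ay": 0, "az": 0, "gripper": 0.6}
    - {"x": 20, "y": 0, "z": -40, "ax": 0, "ay": 0, "az": 0, "gripper": 0.6}
    - {"x": 0, "y": 0, "z": -45, "ax": 0, "ay": 0, "az": 0, "gripper": 0.6}
    - {"x": 0, "y": 0, "z": -45, "ax": 0, "ay": 0, "az": 0, "gripper": 0.6}

```text
time_s: 16.1
ee_pos: [0.4801, 0.1953, 0.1364]
orientation: [0.683, 0.703, -0.14, 0.142]
ft_force: [0.7, 0.7, -0.6]
width: 0.0518
finger_force: 0.0
```

```bash
cat >> m.py <<'E'
cv2.imwrite('pics/f.png',np.vstack([im[100:350],optics.read_camera('scene')[100:350]])[...,::-1])
E
python3 m.py
```

```text
t 16.1 p [0.4801 0.1953 0.1364] yaw -88.4 F [ 0.7  0.7 -0.6] w 0.0518 toolz [ 0.009 -0.39  -0.921]
move tool mm [-66.1   0.7 150.1]
(array([394., 279.]), array([ 450.7, -252.4]), array([133.2,  82.4]), 84.5)
(array([281., 270.]), array([476.9,  13.5]), array([ 82. , 116.6]), 1.4)
(array([ 14., 220.]), array([622.3, 649.8]), array([383.2,  82.7]), 3.1)
(array([290., 146.]), array([781.3, -17.6]), array([ 83.6, 115.3]), 2.1)
```

View pics/f.png

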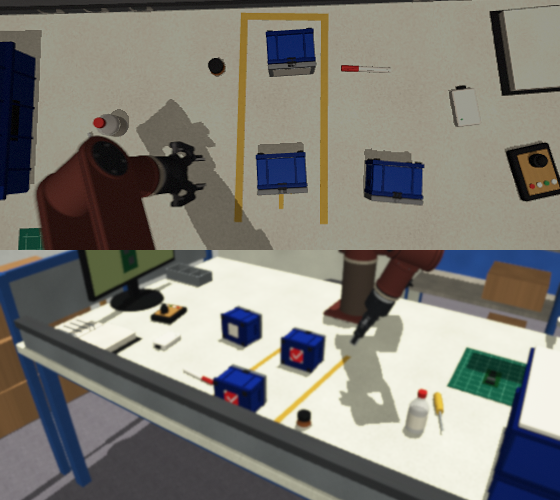

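The stamped crate lies square in the lane at about (281,172) px. The bare one is at (394,180), outside the lane, and nothing else has moved.

```bash
python3 -c "
from station import finish_job
print(finish_job())"
```

```text
the job is handed in; nothing more can be done
None
```

I tipped both crates, pushed the stamped left one into the lane (about 2 mm off the centre line by camera), left the bare right one lying outside it, and handed the job in at about 16 s; no verdict came back.

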